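Re-rack the barista tools in reverse order

ROBOT

A 7-joint arm with a two-finger parallel gripper is mounted at the origin on the work surface. World frame = base frame: x ahead of the robot, y to its left, z up, the work surface at z = 0. Lengths are in m, angles in rad, forces in N, time in s.
With the tool pointing down it reaches from about 0.425 to 0.925 m from the base axis. Payload 6.8 kg.
Tool frame: the origin (TCP) lies midway between the tips of the shut fingers; the grasp point (between the pads) lies 19 mm behind it (manip.grasp_offset is the distance from the TCP to the grasp point, in m); z points along the fingers, y is the direction in which the jaws open and shut (so a half turn about z gives the same grasp; the last joint's range is limited). The gripper opens to 88 mm and grips with 3 to 60 N. Pads are 20 mm wide; open, the fingers measure 115 mm over their backs; the gripper's body (75 mm by 178 mm) begins 61 mm behind the grasp point.
Start: joints at [-1.26, 0.477, 0.022, 1.555, -0.011, 1.109, -0.083], TCP at [0.274, 0.617, 0.223] pointing down, gripper open.
Joint ranges: [-2.96, 2.96], [-0.34, 2.1], [-1.41, 1.46], [0.24, 2.44], [-1.37, 4.51], [0.17, 1.92], [-2.96, 2.96]. Speed limits (rad/s): [2.39, 2.39, 3.14, 3.14, 3.14, 3.14, 3.14].

INTERFACE

Orientations are given as a unit quaternion [w, x, y, z].
In Python, from workcell import manip, viewer gives the robot as it stands.
- The arm moves only by the tool step_arm, never from a script. Its argument "rows" is a list that holds one entry, the list of rows, each a list of 6 numbers: the shift along the tool's x, y, z in mm, then the turn, a rotation vector about the tool's x, y, z in rad. A call has 1 to 20 rows; each row is the pose to reach, as a shift and turn from the pose commanded when the call began, along the tool's axes at that moment; what a row does not reach only later rows make up. A row lasts 1/8 s, in which the tool goes at most 62.5 mm and 10.7 degrees, less where a joint would pass 70% of its speed; a pose out of reach is approached as far as the arm can. A call with a gripper value outside its range is refused whole. "fingers" is the closure in counts, from 0 (fully open) to 255 (shut), set as the call begins (left out, the last holds). The fingers move at their own pace and stop on an object; "squeeze" is the grip in N (left out, the last holds). Time passes only in rows, so rows that repeat a pose let the fingers close. It gives the time, the measured TCP pose, the force and the opening at its end, in the units of the state.
- manip.get_obs(): the state, without advancing time (a new reading comes with each control period).
- viewer.grab_frame(name): name is "side" or "top" or "wrist"; returns the picture (384x512x3 uint8, blue, green, red); there is no depth.
- viewer.get_calibration(name): a dict with "intrinsics" (3x3 intrinsics, pixels), "D" ([k1, k2, p1, p2, k3] as OpenCV has them; the pictures are not rectified), "rvec" (rotation vector, rad) and "tvec" (3), from world to camera coordinates, as OpenCV has them; the wrist camera has in their place "tool_from_camera" (4x4, takes a point from camera to tool coordinates, whose origin is the TCP and whose axes are the flange's). Camera axes: x right, y down, z forward; pixel columns grow to the right and rows downward; lengths in m; the calibration is good to about 2 mm. A picture is of the moment at which its call begins: read the wrist's pose just before it. get_calibration takes no time and is no camera call.
- manip.finish_job(): hands the job in, once; it reports no verdict.
The state is a dict: "time_s": time; "q": joint angles; "joint_velocities": joint speeds; "tau": joint torques, N m; "tool_pos": TCP position; "eef_rot": TCP orientation; "wrist_force": force on the tool from outside, world axes, zero at the start; "ft_torque": the same for the moment, N m; "grip_width": finger opening in m.
Only numpy, scipy, OpenCV 4.12 (cv2) and the standard library are available. Lean on these libraries where they do the work, as an engineer would, in place of code of your own. Each camera call takes 0.05 s, during which the arm holds its last target.

TASK

Move the four coffee tools from the wooden rack into the bays of the steel display rack, one in each bay, in reverse order: the tool nearest the loop handle of the wooden rack goes into the bay farthest from the loop handle of the steel rack, and so on down the row, because the customers see the display from the other end. Stand each tool upright on the floor of its bay, never letting one tip over, and leave them all released and still.

Things in the scene. Friction and masses are not known exactly. Their poses are not given: they have to be found in the camera images.
- knob_tamper_mid (a point): coffee tamper, 80 mm tall: round steel foot 50 mm across and 16 mm high, thin neck (20 mm across from 26 to 34 mm up), then a black knob, widest (38 mm across) from 54 to 66 mm above its underside. Loose, stands upright on its cork pad at the start. The point is on its axis, half-way up, 40 mm above its underside; z points up its axis. 0.1 to 0.45 kg.
- tall_tamper_mid (a point): coffee tamper, 104 mm tall: round steel foot 50 mm across and 16 mm high, slim dark wooden handle, 28 mm across from 70 to 94 mm above its underside. Loose, stands upright on its cork pad at the start. The point is on its axis, half-way up, 52 mm above its underside; z points up its axis. 0.1 to 0.45 kg.
- leveller_mid (a point): squat metal coffee leveller, 48 mm tall: disc 50 mm across and 18 mm high, above it a plain round grip 42 mm across from 18 to 48 mm above its underside; closed flat top. Loose, stands upright on its cork pad at the start. The point is on its axis, half-way up, 24 mm above its underside; z points up its axis. 0.1 to 0.45 kg.
- dosing_cup_mid (a point): open steel dosing cup, 58 mm tall: 49 mm across outside from 12 mm up to the rim, 44 mm across at the foot, wall 3 mm. Loose, stands upright on its cork pad at the start. The point is on its axis, half-way up, 29 mm above its underside; z points up its axis. 0.1 to 0.45 kg.
- knob_tamper_pad: round cork pad, 58 mm across, 4 mm thick, fixed on the wooden rack: the one on which the knob tamper stands at the start (within 3 mm of its centre). Origin at the centre of its underside (16 mm above the work surface). The pad stays where it is, so it marks that thing's place in the old row.
- tall_tamper_pad: round cork pad, 58 mm across, 4 mm thick, fixed on the wooden rack: the one on which the tall tamper stands at the start (within 3 mm of its centre). Origin at the centre of its underside (16 mm above the work surface). The pad stays where it is, so it marks that thing's place in the old row.
- leveller_pad: round cork pad, 58 mm across, 4 mm thick, fixed on the wooden rack: the one on which the leveller stands at the start (within 3 mm of its centre). Origin at the centre of its underside (16 mm above the work surface). The pad stays where it is, so it marks that thing's place in the old row.
- dosing_cup_pad: round cork pad, 58 mm across, 4 mm thick, fixed on the wooden rack: the one on which the dosing cup stands at the start (within 3 mm of its centre). Origin at the centre of its underside (16 mm above the work surface). The pad stays where it is, so it marks that thing's place in the old row.
- wood_rack: old rack: fixed wooden board 300 x 80 x 16 mm with a row of four cork pads at x = -105, -35, 35, 105 mm (y = 0) in its frame. Dark steel loop handle, 40 mm high, at its -x end (the end towards the robot), reaching 168 mm from the middle. Origin: centre of underside; x along the row away from the handle, z up.
- steel_rack: new rack: fixed steel tray 284 x 74 mm with a row of four square bays (66 mm inside; centres at x = -105, -35, 35, 105 mm, y = 0 in its frame), empty at the start. Bay floor 12 mm above the work surface, walls 4 mm thick, tops at 22 mm. Dark loop handle, 40 mm high, at its -x end (towards the robot), reaching 162 mm from the middle. Origin: centre of underside; x along the row away from the handle, z up.
There are look-alikes about, which are no part of the job. Leave any green or white look-alike of the part that bears knob_tamper_mid alone.

How it is judged:
At the end, for the whole second after the job is handed in: Each tool stands in the bay of the steel rack that mirrors its old place (first to last, second to third, and so on, counted from the loop handles), its axis within 14 mm of the bay centre each way, underside within 4 mm of the bay floor, upright within 0.1 rad, released and at rest (((x of knob_tamper_pad in the frame of wood_rack between -0.135 and -0.075 m and x of knob_tamper_mid in the frame of steel_rack between 0.091 and 0.119 m) or (x of knob_tamper_pad in the frame of wood_rack between -0.065 and -0.005 m and x of knob_tamper_mid in the frame of steel_rack between 0.021 and 0.049 m) or (x of knob_tamper_pad in the frame of wood_rack between 0.005 and 0.065 m and x of knob_tamper_mid in the frame of steel_rack between -0.049 and -0.021 m) or (x of knob_tamper_pad in the frame of wood_rack between 0.075 and 0.135 m and x of knob_tamper_mid in the frame of steel_rack between -0.119 and -0.091 m)) and y of knob_tamper_mid in the frame of steel_rack between -0.014 and 0.014 m and z of knob_tamper_mid in the frame of steel_rack between 0.048 and 0.056 m and angle between each of knob_tamper_mid, tall_tamper_mid, leveller_mid, dosing_cup_mid's own z axis and vertical below 0.1 rad and linear speed of each of knob_tamper, tall_tamper, leveller, dosing_cup below 0.02 m/s and angular speed of each of knob_tamper, tall_tamper, leveller, dosing_cup below 0.2 rad/s and ((x of tall_tamper_pad in the frame of wood_rack between -0.135 and -0.075 m and x of tall_tamper_mid in the frame of steel_rack between 0.091 and 0.119 m) or (x of tall_tamper_pad in the frame of wood_rack between -0.065 and -0.005 m and x of tall_tamper_mid in the frame of steel_rack between 0.021 and 0.049 m) or (x of tall_tamper_pad in the frame of wood_rack between 0.005 and 0.065 m and x of tall_tamper_mid in the frame of steel_rack between -0.049 and -0.021 m) or (x of tall_tamper_pad in the frame of wood_rack between 0.075 and 0.135 m and x of tall_tamper_mid in the frame of steel_rack between -0.119 and -0.091 m)) and y of tall_tamper_mid in the frame of steel_rack between -0.014 and 0.014 m and z of tall_tamper_mid in the frame of steel_rack between 0.06 and 0.068 m and ((x of leveller_pad in the frame of wood_rack between -0.135 and -0.075 m and x of leveller_mid in the frame of steel_rack between 0.091 and 0.119 m) or (x of leveller_pad in the frame of wood_rack between -0.065 and -0.005 m and x of leveller_mid in the frame of steel_rack between 0.021 and 0.049 m) or (x of leveller_pad in the frame of wood_rack between 0.005 and 0.065 m and x of leveller_mid in the frame of steel_rack between -0.049 and -0.021 m) or (x of leveller_pad in the frame of wood_rack between 0.075 and 0.135 m and x of leveller_mid in the frame of steel_rack between -0.119 and -0.091 m)) and y of leveller_mid in the frame of steel_rack between -0.014 and 0.014 m and z of leveller_mid in the frame of steel_rack between 0.032 and 0.04 m and ((x of dosing_cup_pad in the frame of wood_rack between -0.135 and -0.075 m and x of dosing_cup_mid in the frame of steel_rack between 0.091 and 0.119 m) or (x of dosing_cup_pad in the frame of wood_rack between -0.065 and -0.005 m and x of dosing_cup_mid in the frame of steel_rack between 0.021 and 0.049 m) or (x of dosing_cup_pad in the frame of wood_rack between 0.005 and 0.065 m and x of dosing_cup_mid in the frame of steel_rack between -0.049 and -0.021 m) or (x of dosing_cup_pad in the frame of wood_rack between 0.075 and 0.135 m and x of dosing_cup_mid in the frame of steel_rack between -0.119 and -0.091 m)) and y of dosing_cup_mid in the frame of steel_rack between -0.014 and 0.014 m and z of dosing_cup_mid in the frame of steel_rack between 0.037 and 0.045 m); the robot touches nothing.
It fails at once if the knob tamper is tipped over (more than 45 degrees) (angle between knob_tamper_mid's own z axis and vertical above 0.785 rad).
It fails at once if the tall tamper is tipped over (more than 45 degrees) (angle between tall_tamper_mid's own z axis and vertical above 0.785 rad).
It fails at once if the leveller is tipped over (more than 45 degrees) (angle between leveller_mid's own z axis and vertical above 0.785 rad).
It fails at once if the dosing cup is tipped over (more than 45 degrees) (angle between dosing_cup_mid's own z axis and vertical above 0.785 rad).
It also fails if it takes over 128 s, if anything falls off the work surface, if the arm or the gripper's body presses on something with over 40 N, if the wrist force passes 120 N, or if a joint passes its speed limit or range.

## Working session

There is one attempt and no reset: what is moved stays moved. The work goes in short steps, Python scripts to look and compute and a tool call to move; the robot and the scene stay as the last step left them, time stands still between calls to the robot, and variables do not carry over. Pictures are saved under pics/ and viewed, and the job is handed in when it is done.

Besides the shell and the picture viewer there is one more tool, called after "Request:" as a command line: name --argument value ..., lists and objects as JSON in quotes. step_arm: Moves the arm, as the interface text tells. Its arguments: {"type":"object","properties":{"rows":{"type":"array"},"fingers":{"type":"number"},"squeeze":{"type":"number"}},"required":["rows"]}

```bash
mkdir -p pics; ls
python3 - <<'E'
from workcell import manip, viewer
import cv2
print(manip.get_obs())
print(manip.grasp_offset)
for n in ("side","top","wrist"):
    cv2.imwrite(f"pics/a_{n}.png",viewer.grab_frame(n)); print(n,viewer.get_calibration(n))
E
```

```text
pics
{'time_s': 0.0, 'q': array([-1.26009526,  0.47780794,  0.02232397,  1.5564391 , -0.01152447,
        1.1092989 , -0.08311696]), 'joint_velocities': array([ 0.00026359, -0.00284272,  0.00051372,  0.00057007, -0.00017574,
       -0.00141417, -0.00063467]), 'tau': array([-1.16674499e-03, -5.82849526e+01,  1.53456733e+00, -2.72617257e+01,
       -5.42054430e-02,  1.69955171e-02,  1.44281066e-04]), 'tool_pos': array([0.27425236, 0.61611414, 0.22168138]), 'eef_rot': array([-1.37153108e-04,  2.07869634e-01,  9.78156113e-01, -9.02519791e-04]), 'wrist_force': array([-0.03058089,  0.51542338,  0.06855193]), 'ft_torque': array([-0.01987734, -0.01005821,  0.0184662 ]), 'grip_width': 0.08779124973755038}
0.0187
side {'intrinsics': array([[449.90167923,   0.        , 258.86731271],
       [  0.        , 449.90167923, 187.79935931],
       [  0.        ,   0.        ,   1.        ]]), 'D': array([-0.01546012,  0.        ,  0.        ,  0.        ,  0.        ]), 'rvec': array([ 0.54939977, -2.77263687,  1.00497706]), 'tvec': array([0.54222352, 0.23094244, 0.82565648])}
top {'intrinsics': array
[... 254 characters left out ...]
4, -2.19217571,  0.21607479]), 'tvec': array([0.04293347, 0.60870478, 0.78727167])}
wrist {'intrinsics': array([[282.22763814,   0.        , 254.20543309],
       [  0.        , 282.22763814, 192.04851345],
       [  0.        ,   0.        ,   1.        ]]), 'D': array([-0.04683119,  0.        ,  0.        ,  0.        ,  0.        ]), 'tool_from_camera': array([[-2.78581011e-04, -9.70157273e-01, -2.42476368e-01,
         6.51895277e-02],
       [ 9.99999320e-01, -5.44822085e-04,  1.03095526e-03,
        -2.12351430e-04],
       [-1.13229522e-03, -2.42475916e-01,  9.70156765e-01,
        -1.62892195e-01],
       [ 0.00000000e+00,  0.00000000e+00,  0.00000000e+00,
         1.00000000e+00]])}
```

View pics/a_top.png

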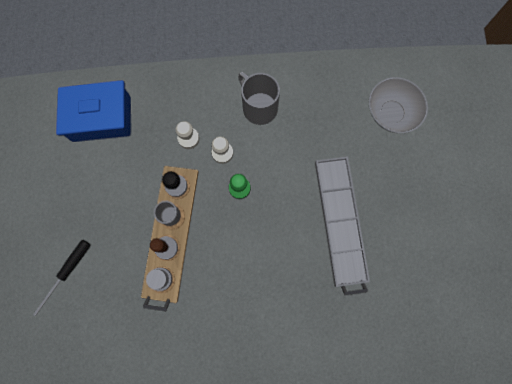

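View pics/a_side.png

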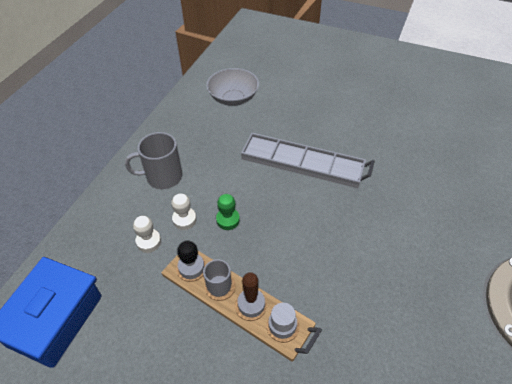

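View pics/a_wrist.png

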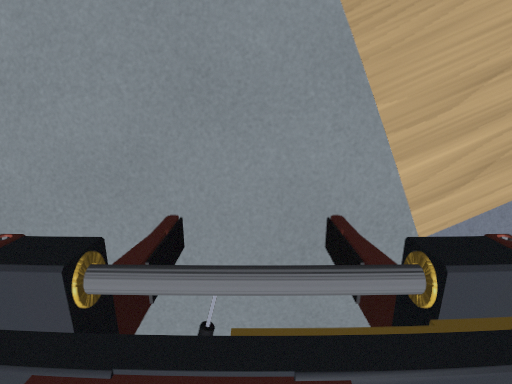

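Top view: on the wooden rack, counting from its handle at (157,304), are the leveller (158,279), tall tamper (164,246), dosing cup (168,214) and knob tamper (173,182). The things that could be mistaken for the knob tamper are white at (186,132), white at (221,148) and green at (239,184); the mug at (260,98) could be mistaken for the cup. I choose the black knob on the rack. The steel rack's handle is at (355,288).

```bash
cat > h.py <<'E'
import numpy as np, cv2
from workcell import manip, viewer
from scipy.spatial.transform import Rotation as R
def cam(n, obs=None):
    c=viewer.get_calibration(n)
    if n!="wrist":
        Rm=cv2.Rodrigues(c["rvec"])[0]; return c, Rm.T, -Rm.T@c["tvec"]
    q=obs["eef_rot"]; Rt=R.from_quat([q[1],q[2],q[3],q[0]]).as_matrix()
    T=c["tool_from_camera"]; return c, Rt@T[:3,:3], Rt@T[:3,3]+obs["tool_pos"]
def ray(n,px,z,obs=None):
    c,Rw,o=cam(n,obs)
    u=cv2.undistortPoints(np.array(px,float).reshape(-1,1,2),c["intrinsics"],c["D"]).reshape(-1,2)
    d=np.c_[u,np.ones(len(u))]@Rw.T
    return o+d*((z-o[2])/d[:,2])[:,None]
def proj(n,P,obs=None):
    c,Rw,o=cam(n,obs); Rm=Rw.T
    return cv2.projectPoints(np.array(P,float).reshape(-1,1,3),cv2.Rodrigues(Rm)[0],-Rm@o,c["intrinsics"],c["D"])[0].reshape(-1,2)
E
python3 - <<'E'
from h import *
im=cv2.imread("pics/a_top.png"); hsv=cv2.cvtColor(im,cv2.COLOR_BGR2HSV)
for nm,(x0,y0,x1,y1) in dict(wood=(125,155,210,320),steel=(305,145,385,305)).items():
    c=im[y0:y1,x0:x1]; k=3
    cv2.imwrite(f"pics/b_{nm}.png",cv2.resize(c,None,fx=k,fy=k,interpolation=cv2.INTER_CUBIC))
m=cv2.inRange(hsv,(8,70,60),(25,255,255)); m[:,:120]=0;m[:,215:]=0;m[:150]=0;m[320:]=0
m=cv2.morphologyEx(m,cv2.MORPH_OPEN,np.ones((3,3)))
pts=cv2.findNonZero(m); w=ray("top",pts.reshape(-1,2),0.016)
r=cv2.minAreaRect((w[:,:2]*1000).astype(np.float32)); print("wood",r,w.min(0),w.max(0))
print("side of steel sample",hsv[215,340],hsv[215,300])
m=cv2.inRange(hsv,(105,15,100),(140,90,255)); m[:,:300]=0;m[:140]=0;m[300:]=0;m[:,390:]=0
n,l,st,ce=cv2.connectedComponentsWithStats(m)
for i in range(1,n):
    if st[i,4]>100: 
        p=np.argwhere(l==i)[:,::-1]; w=ray("top",p,0.012)
        print("comp",st[i],cv2.minAreaRect((w[:,:2]*1000).astype(np.float32)))
E
```

```text
wood ((549.9942626953125, 198.33975219726562), (80.25531768798828, 298.1033630371094), 78.30430603027344) [0.39754149 0.13207934 0.016     ] [0.70274124 0.26456647 0.016     ]
side of steel sample [114  17 152] [ 90  12 108]
comp [ 316  157   54  130 3463] ((551.6981201171875, -186.46347045898438), (288.5512390136719, 75.78681182861328), 3.189136505126953)
```

Run:
```python
import cv2,numpy as np
a=cv2.imread("pics/b_wood.png");b=cv2.imread("pics/b_steel.png")
h=max(a.shape[0],b.shape[0]);o=np.zeros((h,a.shape[1]+b.shape[1],3),np.uint8);o[:a.shape[0],:a.shape[1]]=a;o[:b.shape[0],a.shape[1]:]=b
cv2.imwrite("pics/b.png",o)
```

```text
(no output)
```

View pics/b.png

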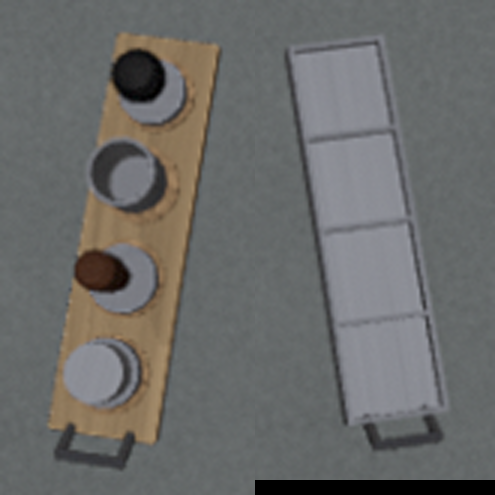

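```bash
cat >> h.py <<'E'
WC=np.array([.550,.1983]); WA=np.deg2rad(-11.7)
SC=None; SA=None
E
python3 - <<'E'
from h import *
im=cv2.imread("pics/a_top.png"); hsv=cv2.cvtColor(im,cv2.COLOR_BGR2HSV)
m=cv2.inRange(hsv,(105,15,100),(140,90,255)); m[:,:300]=0;m[:140]=0;m[300:]=0;m[:,390:]=0
n,l,st,ce=cv2.connectedComponentsWithStats(m)
i=1+np.argmax(st[1:,4]); p=np.argwhere(l==i)[:,::-1]; w=ray("top",p,0.022)
r=cv2.minAreaRect((w[:,:2]*1000).astype(np.float32)); print("steel",r)
SC=np.array(r[0])/1000; SA=np.deg2rad(r[1][0]>r[1][1] and r[2] or r[2]-90)
print(SC,np.rad2deg(SA))
def at(C,A,x): return C+x*np.array([np.cos(A),np.sin(A)])
xs=[-.105,-.035,.035,.105]; hts=[.048,.104,.058,.080]; rad=[21,12,24.5,15]
t=np.linspace(0,2*np.pi,40)
out=[]
for n,(x0,y0,x1,y1) in (("top",(120,150,400,310)),("side",(150,120,390,360))):
    a=cv2.imread(f"pics/a_{n}.png"); k=2.5
    a=cv2.resize(a[y0:y1,x0:x1],None,fx=k,fy=k,interpolation=cv2.INTER_CUBIC)
    def dr(P,col): 
        q=((proj(n,P)-[x0,y0])*k).astype(np.int32); cv2.polylines(a,[q.reshape(-1,1,2)],True,col,1,cv2.LINE_AA)
    for x,h,rr in zip(xs,hts,rad):
        c=at(WC,WA,x)
        for z,r_,col in ((.020,.025,(0,0,255)),(.020+h,rr/1000,(0,255,0))):
            dr(np.c_[c[0]+r_*np.cos(t),c[1]+r_*np.sin(t),0*t+z],col)
        c=at(SC,SA,x)
        dr(np.c_[c[0]+.025*np.cos(t),c[1]+.025*np.sin(t),0*t+.012],(0,0,255))
        print(x,at(WC,WA,x),c)
    cv2.imwrite(f"pics/c_{n}.png",a)
E
```

```text
steel ((550.4493408203125, -184.25616455078125), (285.27496337890625, 74.92632293701172), 3.189138174057007)
[ 0.55044934 -0.18425616] 3.1891381740570073
-0.105 [0.4471816  0.21959267] [ 0.44561195 -0.19009755]
-0.035 [0.5157272  0.20539756] [ 0.51550354 -0.18620329]
0.035 [0.5842728  0.19120244] [ 0.58539514 -0.18230904]
0.105 [0.6528184  0.17700733] [ 0.65528673 -0.17841478]
-0.105 [0.4471816  0.21959267] [ 0.44561195 -0.19009755]
-0.035 [0.5157272  0.20539756] [ 0.51550354 -0.18620329]
0.035 [0.5842728  0.19120244] [ 0.58539514 -0.18230904]
0.105 [0.6528184  0.17700733] [ 0.65528673 -0.17841478]
```

View pics/c_top.png

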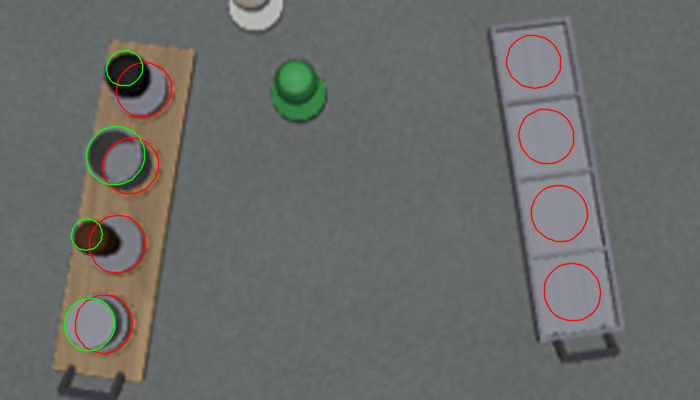

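View pics/c_side.png

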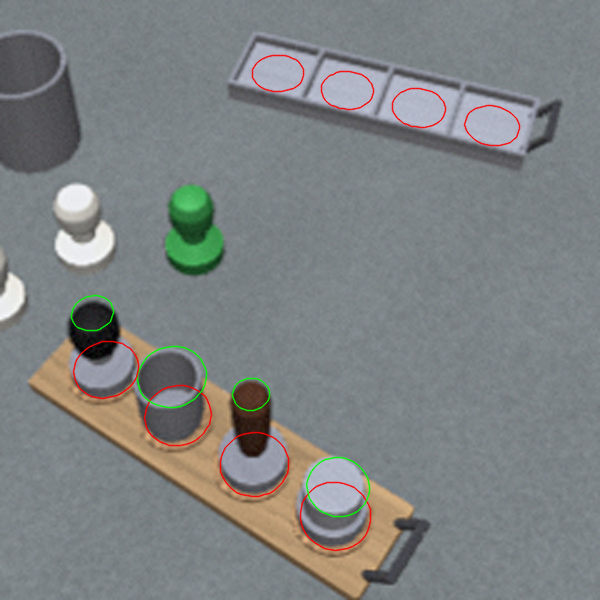

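The projected outlines fit both views to about 2 mm, so the poses hold: leveller → bay 4, tall → bay 3, cup → bay 2, knob → bay 1.

```bash
cat >> h.py <<'E'
SC=np.array([.5504,-.1843]); SA=np.deg2rad(3.19)
XS=[-.105,-.035,.035,.105]
def bay(i): return SC+XS[i]*np.array([np.cos(SA),np.sin(SA)])
def pad(i): return WC+XS[i]*np.array([np.cos(WA),np.sin(WA)])
def plan(xy,z,A):
    o=manip.get_obs(); q=o["eef_rot"]; Rt=R.from_quat([q[1],q[2],q[3],q[0]]).as_matrix()
    y=np.array([-np.sin(A),np.cos(A),0]); zz=np.array([0,0,-1.]); Rd=np.c_[np.cross(y,zz),y,zz]
    d=Rt.T@(np.array([*xy,z])-o["tool_pos"]); rv=R.from_matrix(Rt.T@Rd).as_rotvec()
    print("t",round(o["time_s"],2),"pos",o["tool_pos"].round(4),"w",round(o["grip_width"],4),"F",o["wrist_force"].round(1)," -> mm",(d*1000).round(1),"turn",rv.round(3))
E
python3 -c "
from h import *
plan(pad(0),.20,WA)"
```

```text
t 0.15 pos [0.2743 0.6163 0.2219] w 0.0877 F [ 0.1  0.4 -0.4]  -> mm [-319.2 -292.1   22.4] turn [-0.001 -0.    -0.215]
```

Request:
step_arm --rows '[[[-40,-37,3,0,0,-0.03],[-80,-73,6,0,0,-0.06],[-120,-110,9,0,0,-0.09],[-160,-146,12,0,0,-0.12],[-200,-183,15,0,0,-0.15],[-240,-220,18,0,0,-0.18],[-280,-256,21,0,0,-0.215],[-305,-279,22,0,0,-0.215],[-319,-292,22,0,0,-0.215],[-319,-292,22,0,0,-0.215],[-319,-292,22,0,0,-0.215],[-319,-292,22,0,0,-0.215],[-319,-292,22,0,0,-0.215]]]' --fingers 0 --squeeze 25

```text
time_s: 1.78
tool_pos: [0.4468, 0.221, 0.2006]
eef_rot: [-0.0, 0.101, 0.995, 0.0]
wrist_force: [-0.4, -0.4, -0.4]
grip_width: 0.0877
```

```bash
python3 -c "
from h import *
plan(pad(0),.042,WA)
o=manip.get_obs();im=viewer.grab_frame('wrist');cv2.imwrite('pics/d_wrist.png',im)
cv2.imwrite('pics/d_top.png',viewer.grab_frame('top'))
for i,h in enumerate([.048,.104,.058,.08]): print(proj('wrist',[[*pad(i),.02+h]],o))"
```

```text
t 1.77 pos [0.4468 0.221  0.2006] w 0.0877 F [-0.4 -0.4 -0.4]  -> mm [ -0.7  -1.3 158.6] turn [ 0.    -0.     0.002]
[[253.00970078 184.78169359]]
[[252.81383195 270.16335408]]
[[252.93200674 303.82500828]]
[[252.86227835 366.94642662]]
```

View pics/d_wrist.png

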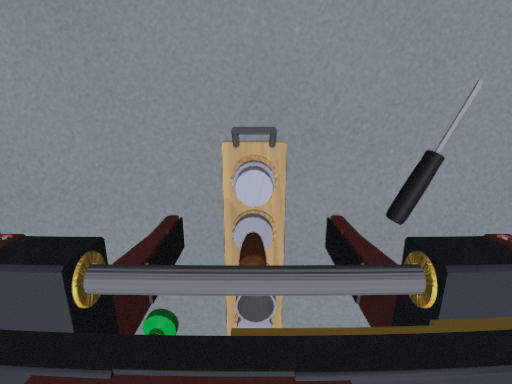

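The wrist view shows the leveller's top at (254,185), against a prediction of (253,185). The choice and pose are confirmed, so I descend.

Request:
step_arm --rows '[[[0,-1,30,0,0,0],[0,-1,60,0,0,0],[-1,-1,90,0,0,0],[-1,-1,120,0,0,0],[-1,-1,140,0,0,0],[-1,-1,158,0,0,0],[-1,-1,158,0,0,0],[-1,-1,158,0,0,0],[-1,-1,158,0,0,0]]]'

```text
time_s: 3.0
tool_pos: [0.4485, 0.2194, 0.0435]
eef_rot: [0.001, 0.102, 0.995, 0.0]
wrist_force: [-0.0, -0.2, 0.5]
grip_width: 0.0882
```

Request:
step_arm --rows '[[[0,0,0,0,0,0],[0,0,0,0,0,0],[0,0,0,0,0,0],[0,0,0,0,0,0],[0,0,0,0,0,0],[0,0,0,0,0,0],[0,0,0,0,0,0],[0,0,0,0,0,0]]]' --fingers 255 --squeeze 25

```text
time_s: 4.0
tool_pos: [0.448, 0.2192, 0.0427]
eef_rot: [0.0, 0.102, 0.995, 0.0]
wrist_force: [1.0, 1.8, 0.3]
grip_width: 0.0416
```

```bash
python3 -c "
from h import *
plan(pad(0),.042,WA)
cv2.imwrite('pics/e_side.png',viewer.grab_frame('side')[180:,100:400])"
```

```text
t 4.0 pos [0.448  0.2192 0.0427] w 0.0416 F [1.  1.8 0.3]  -> mm [0.9 0.2 0.7] turn [0.    0.    0.001]
```

View pics/e_side.png

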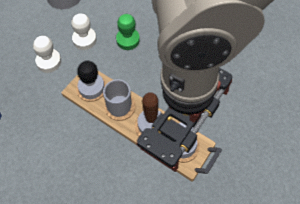

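Request:
step_arm --rows '[[[0,0,-5,0,0,0],[0,0,-15,0,0,0],[0,0,-40,0,0,0],[0,0,-70,0,0,0],[0,0,-100,0,0,0],[0,0,-120,0,0,0],[0,0,-130,0,0,0],[0,0,-130,0,0,0],[0,0,-130,0,0,0],[0,0,-130,0,0,0]]]'

```text
time_s: 5.3
tool_pos: [0.4474, 0.2187, 0.1718]
eef_rot: [-0.001, 0.102, 0.995, -0.001]
wrist_force: [-0.4, 0.7, -3.1]
grip_width: 0.0416
```

```bash
python3 -c "
from h import *
plan(bay(3),.172,SA)"
```

```text
t 5.3 pos [0.4474 0.2187 0.1718] w 0.0416 F [-0.4  0.7 -3.1]  -> mm [-2.839e+02 -3.469e+02 -1.000e-01] turn [-0.001 -0.001 -0.259]
```

Request:
step_arm --rows '[[[-9,-11,0,0,0,-0.01],[-28,-35,0,0,0,-0.03],[-57,-70,0,0,0,-0.06],[-85,-104,0,0,0,-0.08],[-114,-139,0,0,0,-0.11],[-142,-173,0,0,0,-0.13],[-170,-208,0,0,0,-0.16],[-199,-243,0,0,0,-0.18],[-227,-277,0,0,0,-0.21],[-256,-312,0,0,0,-0.24],[-275,-336,0,0,0,-0.255],[-284,-347,0,0,0,-0.26],[-284,-347,0,0,0,-0.26],[-284,-347,0,0,0,-0.26],[-284,-347,0,0,0,-0.26],[-284,-347,0,0,0,-0.26]]]'

```text
time_s: 7.3
tool_pos: [0.6558, -0.1773, 0.1728]
eef_rot: [0.0, -0.029, 1.0, 0.0]
wrist_force: [0.1, 0.4, -3.4]
grip_width: 0.0416
```

```bash
python3 -c "
from h import *
plan(bay(3),.0355,SA)"
```

```text
t 7.3 pos [ 0.6558 -0.1773  0.1728] w 0.0416 F [ 0.1  0.4 -3.4]  -> mm [  0.7  -1.2 137.3] turn [0.    0.    0.002]
```

Request:
step_arm --rows '[[[0,-1,15,0,0,0],[0,-1,40,0,0,0],[1,-1,65,0,0,0],[1,-1,90,0,0,0],[1,-1,110,0,0,0],[1,-1,122,0,0,0],[1,-1,130,0,0,0],[1,-1,134,0,0,0],[1,-1,137,0,0,0],[1,-1,137,0,0,0],[1,-1,137,0,0,0],[1,-1,137,0,0,0]]]'

```text
time_s: 8.8
tool_pos: [0.6551, -0.1794, 0.036]
eef_rot: [0.0, -0.028, 1.0, -0.0]
wrist_force: [0.2, -0.7, -3.0]
grip_width: 0.0416
```

```bash
python3 -c "
from h import *
plan(bay(3),.0347,SA)"
```

```text
t 8.8 pos [ 0.6551 -0.1794  0.036 ] w 0.0416 F [ 0.2 -0.7 -3. ]  -> mm [-0.2  0.9  1.3] turn [-0.     0.001  0.   ]
```

Request:
step_arm --rows '[[[0,0,1,0,0,0],[0,0,2,0,0,0],[0,0,2,0,0,0],[0,0,2,0,0,0]]]'

```text
time_s: 9.3
tool_pos: [0.6551, -0.1794, 0.0347]
eef_rot: [0.0, -0.028, 1.0, 0.0]
wrist_force: [-2.0, 1.3, 4.7]
grip_width: 0.0417
```

Request:
step_arm --rows '[[[0,0,0,0,0,0],[0,0,0,0,0,0],[0,0,0,0,0,0],[0,0,0,0,0,0],[0,0,0,0,0,0],[0,0,0,0,0,0]]]' --fingers 0

```text
time_s: 10.05
tool_pos: [0.6549, -0.1793, 0.0336]
eef_rot: [-0.0, -0.028, 1.0, 0.0]
wrist_force: [-0.5, 0.3, -0.1]
grip_width: 0.0878
```

Request:
step_arm --rows '[[[0,0,-10,0,0,0],[0,0,-30,0,0,0],[0,0,-60,0,0,0],[0,0,-100,0,0,0],[0,0,-140,0,0,0],[0,0,-175,0,0,0],[0,0,-185,0,0,0],[0,0,-185,0,0,0],[0,0,-185,0,0,0]]]'

```text
time_s: 11.18
tool_pos: [0.654, -0.179, 0.217]
eef_rot: [-0.001, -0.028, 1.0, 0.0]
wrist_force: [-0.5, -0.2, -0.5]
grip_width: 0.0881
```

```bash
python3 -c "
from h import *
o=manip.get_obs()
cv2.imwrite('pics/f_w.png',viewer.grab_frame('wrist'))
print(proj('wrist',[[*bay(3),.06]],o))
plan(pad(1),.22,WA)"
```

```text
[[254.65659509 181.08720402]]
t 11.22 pos [ 0.654  -0.179   0.2168] w 0.0876 F [0.1 0.5 0.1]  -> mm [116.4 391.6  -2.5] turn [ 0.    -0.003  0.261]
```

View pics/f_w.png

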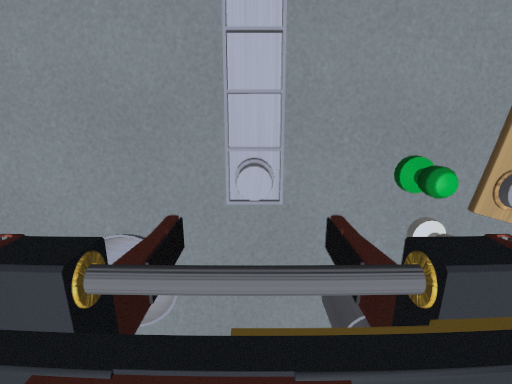

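The leveller stands in bay 4, with its top at (255,181) against the predicted (255,181). Next is the tall tamper.

Request:
step_arm --rows '[[[10,33,0,0,0,0.02],[21,72,0,0,0,0.05],[34,115,0,0,0,0.08],[48,161,0,0,0,0.11],[62,207,0,0,0,0.14],[75,253,0,0,0,0.17],[89,299,0,0,0,0.2],[103,345,-2,0,0,0.23],[112,377,-2,0,0,0.25],[116,391,-2,0,0,0.26],[116,391,-2,0,0,0.26],[116,391,-2,0,0,0.26],[116,391,-2,0,0,0.26]]]'

```text
time_s: 12.85
tool_pos: [0.5175, 0.2032, 0.2204]
eef_rot: [-0.0, 0.103, 0.995, -0.0]
wrist_force: [-0.4, 0.1, 0.5]
grip_width: 0.0878
```

```bash
python3 -c "
from h import *
plan(pad(1),.083,WA)
o=manip.get_obs()
cv2.imwrite('pics/g_w.png',viewer.grab_frame('wrist')); print(proj('wrist',[[*pad(1),.124],[*pad(1),.036]],o))"
```

```text
t 12.85 pos [0.5175 0.2032 0.2204] w 0.0878 F [-0.4  0.1  0.5]  -> mm [  2.1   1.8 137.4] turn [-0.001 -0.    -0.001]
[[256.20962234 190.22918615]
 [255.67256931 173.56683242]]
```

View pics/g_w.png

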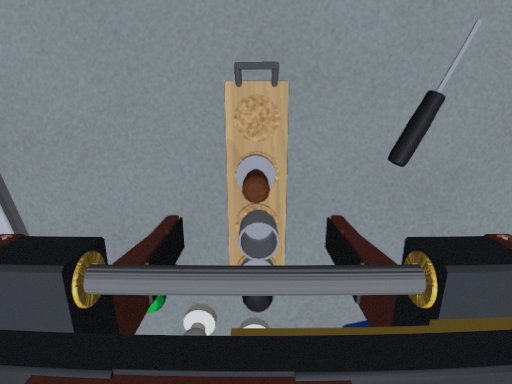

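The tall tamper's top is at (256,188) against a predicted (256,190), which is a good match. Descend and grip.

Request:
step_arm --rows '[[[0,0,25,0,0,0],[1,1,55,0,0,0],[2,2,85,0,0,0],[2,2,110,0,0,0],[2,2,128,0,0,0],[2,2,138,0,0,0],[2,2,138,0,0,0],[2,2,138,0,0,0],[2,2,138,0,0,0]]]'

```text
time_s: 14.02
tool_pos: [0.5161, 0.2072, 0.0834]
eef_rot: [0.001, 0.102, 0.995, 0.0]
wrist_force: [0.4, -0.4, 0.4]
grip_width: 0.0876
```

Request:
step_arm --rows '[[[0,0,0,0,0,0],[0,0,0,0,0,0],[0,0,0,0,0,0],[0,0,0,0,0,0],[0,0,0,0,0,0],[0,0,0,0,0,0],[0,0,0,0,0,0],[0,0,0,0,0,0],[0,0,0,0,0,0]]]' --fingers 255 --squeeze 25

```text
time_s: 15.15
tool_pos: [0.5155, 0.2066, 0.0826]
eef_rot: [-0.0, 0.102, 0.995, -0.0]
wrist_force: [-0.4, 0.1, -0.4]
grip_width: 0.0268
```

Request:
step_arm --rows '[[[0,0,-5,0,0,0],[0,0,-15,0,0,0],[0,0,-40,0,0,0],[0,0,-70,0,0,0],[0,0,-95,0,0,0],[0,0,-115,0,0,0],[0,0,-120,0,0,0],[0,0,-120,0,0,0],[0,0,-120,0,0,0],[0,0,-120,0,0,0]]]'

```text
time_s: 16.4
tool_pos: [0.5151, 0.2067, 0.2018]
eef_rot: [-0.001, 0.102, 0.995, -0.0]
wrist_force: [-0.5, -0.2, -2.8]
grip_width: 0.027
```

```bash
python3 -c "
from h import *
plan(bay(2),.203,SA)
cv2.imwrite('pics/g_s.png',viewer.grab_frame('side'))"
```

```text
t 16.4 pos [0.5151 0.2067 0.2018] w 0.027 F [-0.5 -0.2 -2.8]  -> mm [-147.5 -366.8   -1. ] turn [-0.001 -0.001 -0.26 ]
```

View pics/g_s.png

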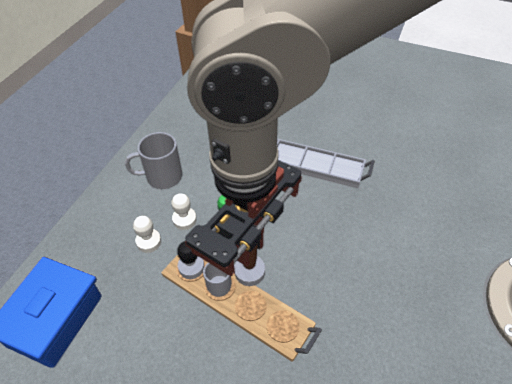

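The tamper is held and upright. Carry it to bay 3.

Request:
step_arm --rows '[[[-5,-12,0,0,0,-0.01],[-15,-37,0,0,0,-0.03],[-29,-72,0,0,0,-0.05],[-44,-110,0,0,0,-0.08],[-59,-147,0,0,0,-0.1],[-74,-184,0,0,0,-0.13],[-89,-221,0,0,0,-0.16],[-103,-257,0,0,0,-0.18],[-118,-294,0,0,0,-0.21],[-133,-330,0,0,0,-0.24],[-143,-355,0,0,0,-0.255],[-147,-367,0,0,0,-0.26],[-147,-367,0,0,0,-0.26],[-147,-367,0,0,0,-0.26],[-147,-367,0,0,0,-0.26],[-147,-367,0,0,0,-0.26]]]'

```text
time_s: 18.45
tool_pos: [0.5854, -0.1813, 0.2027]
eef_rot: [0.0, -0.029, 1.0, 0.0]
wrist_force: [-0.1, -0.7, -3.3]
grip_width: 0.0267
```

```bash
python3 -c "
from h import *
plan(bay(2),.0755,SA)"
```

```text
t 18.45 pos [ 0.5854 -0.1813  0.2027] w 0.0267 F [-0.1 -0.7 -3.3]  -> mm [ 1.000e-01 -1.000e+00  1.272e+02] turn [0.    0.    0.002]
```

Request:
step_arm --rows '[[[0,-1,15,0,0,0],[0,-1,40,0,0,0],[0,-1,65,0,0,0],[0,-1,88,0,0,0],[0,-1,105,0,0,0],[0,-1,116,0,0,0],[0,-1,122,0,0,0],[0,-1,125,0,0,0],[0,-1,127,0,0,0],[0,-1,127,0,0,0],[0,-1,127,0,0,0],[0,-1,127,0,0,0]]]'

```text
time_s: 19.95
tool_pos: [0.5854, -0.1833, 0.0759]
eef_rot: [0.0, -0.028, 1.0, -0.0]
wrist_force: [0.4, 0.1, -3.2]
grip_width: 0.0269
```

Request:
step_arm --rows '[[[0,0,1,0,0,0],[0,0,2,0,0,0],[0,0,2,0,0,0],[0,0,2,0,0,0]]]'

```text
time_s: 20.45
tool_pos: [0.5858, -0.1836, 0.0745]
eef_rot: [0.001, -0.028, 1.0, -0.0]
wrist_force: [-2.1, 0.2, 5.9]
grip_width: 0.0267
```

Contact felt (+5.9 N). Release and rise.

Request:
step_arm --rows '[[[0,0,0,0,0,0],[0,0,0,0,0,0],[0,0,0,0,0,0],[0,0,0,0,0,0],[0,0,0,0,0,0],[0,0,0,0,0,0]]]' --fingers 0

```text
time_s: 21.2
tool_pos: [0.5853, -0.1833, 0.0736]
eef_rot: [-0.0, -0.028, 1.0, 0.0]
wrist_force: [0.1, -1.0, 0.2]
grip_width: 0.0832
```

Request:
step_arm --rows '[[[0,0,-10,0,0,0],[0,0,-30,0,0,0],[0,0,-60,0,0,0],[0,0,-100,0,0,0],[0,0,-130,0,0,0],[0,0,-140,0,0,0],[0,0,-140,0,0,0],[0,0,-140,0,0,0]]]'

```text
time_s: 22.2
tool_pos: [0.5845, -0.183, 0.2124]
eef_rot: [-0.001, -0.028, 1.0, 0.0]
wrist_force: [-0.3, 0.2, -0.1]
grip_width: 0.088
```

```bash
python3 -c "
from h import *
o=manip.get_obs()
cv2.imwrite('pics/h_w.png',viewer.grab_frame('wrist'))
print(proj('wrist',[[*bay(2),.116],[*bay(2),.028]],o))
plan(pad(2),.215,WA)"
```

```text
[[255.03467615 193.55405882]
 [254.69408621 176.23575335]]
t 22.25 pos [ 0.5845 -0.183   0.2123] w 0.0883 F [ 0.1 -0.1 -0.4]  -> mm [-20.8 373.6  -2.6] turn [ 0.    -0.002  0.26 ]
```

View pics/h_w.png

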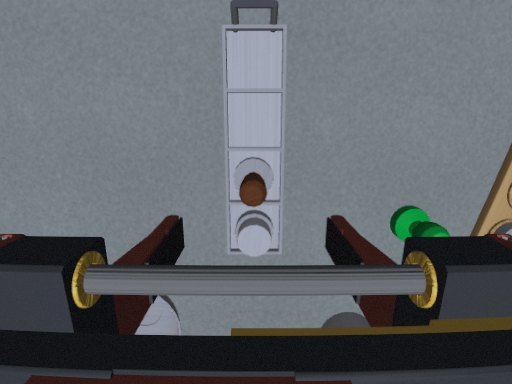

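The tall tamper stands in bay 3, with its foot at (254,176) as predicted. Next is the cup.

Request:
step_arm --rows '[[[-1,20,0,0,0,0.02],[-3,60,0,0,0,0.04],[-6,105,0,0,0,0.07],[-8,150,0,0,0,0.1],[-11,195,0,0,0,0.13],[-13,240,0,0,0,0.16],[-16,285,0,0,0,0.19],[-18,325,-2,0,0,0.22],[-20,360,-2,0,0,0.25],[-21,373,-2,0,0,0.26],[-21,373,-2,0,0,0.26],[-21,373,-2,0,0,0.26],[-21,373,-2,0,0,0.26]]]'

```text
time_s: 23.88
tool_pos: [0.5856, 0.1885, 0.2157]
eef_rot: [0.0, 0.103, 0.995, -0.0]
wrist_force: [-0.2, 0.8, 0.2]
grip_width: 0.0877
```

```bash
python3 -c "
from h import *
plan(pad(2),.042,WA)
o=manip.get_obs()
cv2.imwrite('pics/i_w.png',viewer.grab_frame('wrist')); print(proj('wrist',[[*pad(2),.078],[*pad(2),.02]],o))"
```

```text
t 23.88 pos [0.5856 0.1885 0.2157] w 0.0877 F [-0.2  0.8  0.2]  -> mm [  1.9   2.5 173.7] turn [-0.     0.    -0.002]
[[256.50330293 181.46498235]
 [256.10954108 172.16173396]]
```

View pics/i_w.png

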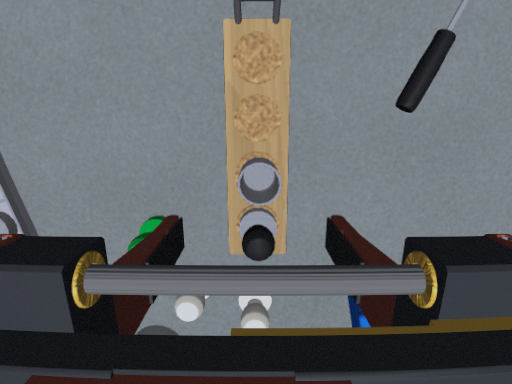

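The rim is at (260,182) against a predicted (256.5,181.5), so the cup sits about 3 mm toward +y. I shift for it.

Request:
step_arm --rows '[[[0,2,25,0,0,0],[1,4,60,0,0,0],[2,5,95,0,0,0],[2,5,125,0,0,0],[2,5,150,0,0,0],[2,5,165,0,0,0],[2,5,174,0,0,0],[2,5,174,0,0,0],[2,5,174,0,0,0],[2,5,174,0,0,0]]]'

```text
time_s: 25.18
tool_pos: [0.5849, 0.1959, 0.0425]
eef_rot: [0.001, 0.102, 0.995, 0.0]
wrist_force: [0.0, -0.5, 1.0]
grip_width: 0.0879
```

Request:
step_arm --rows '[[[0,0,0,0,0,0],[0,0,0,0,0,0],[0,0,0,0,0,0],[0,0,0,0,0,0],[0,0,0,0,0,0],[0,0,0,0,0,0],[0,0,0,0,0,0],[0,0,0,0,0,0]]]' --fingers 255 --squeeze 25

```text
time_s: 26.18
tool_pos: [0.5844, 0.1955, 0.0416]
eef_rot: [-0.0, 0.102, 0.995, -0.0]
wrist_force: [-0.1, -1.1, 0.2]
grip_width: 0.0497
```

Request:
step_arm --rows '[[[0,0,-5,0,0,0],[0,0,-15,0,0,0],[0,0,-40,0,0,0],[0,0,-75,0,0,0],[0,0,-110,0,0,0],[0,0,-135,0,0,0],[0,0,-145,0,0,0],[0,0,-145,0,0,0],[0,0,-145,0,0,0],[0,0,-145,0,0,0]]]'

```text
time_s: 27.42
tool_pos: [0.5837, 0.1954, 0.1854]
eef_rot: [-0.001, 0.102, 0.995, -0.001]
wrist_force: [-0.4, 0.7, -1.9]
grip_width: 0.0494
```

```bash
python3 -c "
from h import *
plan(bay(1),.187,SA)
cv2.imwrite('pics/i_s.png',viewer.grab_frame('side'))"
```

```text
t 27.43 pos [0.5837 0.1954 0.1854] w 0.0494 F [-0.4  0.7 -1.9]  -> mm [ -10.4 -387.6   -1.1] turn [-0.001 -0.002 -0.259]
```

View pics/i_s.png

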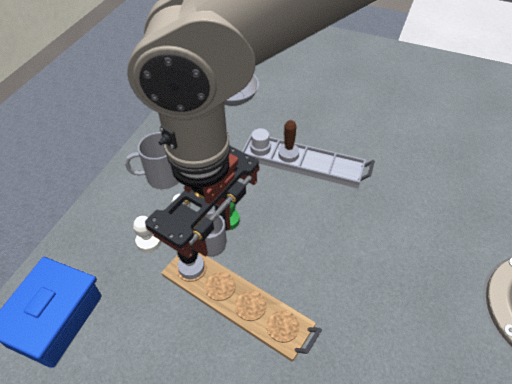

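Request:
step_arm --rows '[[[0,-12,0,0,0,-0.01],[-1,-40,0,0,0,-0.03],[-2,-78,0,0,0,-0.05],[-3,-117,0,0,0,-0.08],[-4,-156,0,0,0,-0.1],[-5,-195,0,0,0,-0.13],[-6,-234,0,0,0,-0.16],[-7,-273,0,0,0,-0.18],[-8,-312,0,0,0,-0.21],[-9,-350,0,0,0,-0.24],[-10,-376,0,0,0,-0.255],[-10,-388,0,0,0,-0.26],[-10,-388,0,0,0,-0.26],[-10,-388,0,0,0,-0.26],[-10,-388,0,0,0,-0.26],[-10,-388,0,0,0,-0.26]]]'

```text
time_s: 29.48
tool_pos: [0.5159, -0.1856, 0.1866]
eef_rot: [-0.0, -0.029, 1.0, 0.0]
wrist_force: [-0.3, 0.2, -1.2]
grip_width: 0.0489
```

```bash
python3 -c "
from h import *
plan(bay(1),.0345,SA)"
```

```text
t 29.48 pos [ 0.5159 -0.1856  0.1866] w 0.0489 F [-0.3  0.2 -1.2]  -> mm [  0.4  -0.7 152.1] turn [ 0.    -0.     0.002]
```

Request:
step_arm --rows '[[[0,-1,15,0,0,0],[0,-1,40,0,0,0],[0,-1,70,0,0,0],[0,-1,100,0,0,0],[0,-1,122,0,0,0],[0,-1,137,0,0,0],[0,-1,145,0,0,0],[0,-1,149,0,0,0],[0,-1,152,0,0,0],[0,-1,152,0,0,0],[0,-1,152,0,0,0],[0,-1,152,0,0,0]]]'

```text
time_s: 30.98
tool_pos: [0.5159, -0.1874, 0.0349]
eef_rot: [0.0, -0.028, 1.0, -0.0]
wrist_force: [-0.1, 0.5, -1.7]
grip_width: 0.0489
```

Request:
step_arm --rows '[[[0,0,1,0,0,0],[0,0,2,0,0,0],[0,0,2,0,0,0],[0,0,2,0,0,0]]]'

```text
time_s: 31.48
tool_pos: [0.5159, -0.1874, 0.0335]
eef_rot: [0.0, -0.028, 1.0, 0.0]
wrist_force: [-3.1, 1.5, 10.0]
grip_width: 0.0491
```

Request:
step_arm --rows '[[[0,0,0,0,0,0],[0,0,0,0,0,0],[0,0,0,0,0,0],[0,0,0,0,0,0],[0,0,0,0,0,0],[0,0,0,0,0,0]]]' --fingers 0

```text
time_s: 32.22
tool_pos: [0.5157, -0.1874, 0.0326]
eef_rot: [-0.0, -0.028, 1.0, 0.0]
wrist_force: [-0.4, 0.1, 0.9]
grip_width: 0.088
```

Request:
step_arm --rows '[[[0,0,-10,0,0,0],[0,0,-30,0,0,0],[0,0,-60,0,0,0],[0,0,-100,0,0,0],[0,0,-140,0,0,0],[0,0,-170,0,0,0],[0,0,-180,0,0,0],[0,0,-180,0,0,0],[0,0,-180,0,0,0]]]'

```text
time_s: 33.35
tool_pos: [0.5148, -0.1871, 0.2113]
eef_rot: [-0.001, -0.028, 1.0, 0.0]
wrist_force: [-0.9, 0.2, 0.1]
grip_width: 0.0877
```

```bash
python3 -c "
from h import *
o=manip.get_obs()
cv2.imwrite('pics/j_w.png',viewer.grab_frame('wrist'))
print(proj('wrist',[[*bay(1),.07],[*bay(1),.012]],o))
plan(pad(3),.215,WA)"
```

```text
[[254.99026428 183.37076442]
 [254.77865136 173.97526544]]
t 33.4 pos [ 0.5149 -0.1871  0.2113] w 0.0882 F [ 0.3 -0.6 -0.4]  -> mm [-158.2  355.7   -3.9] turn [ 0.    -0.003  0.26 ]
```

View pics/j_w.png

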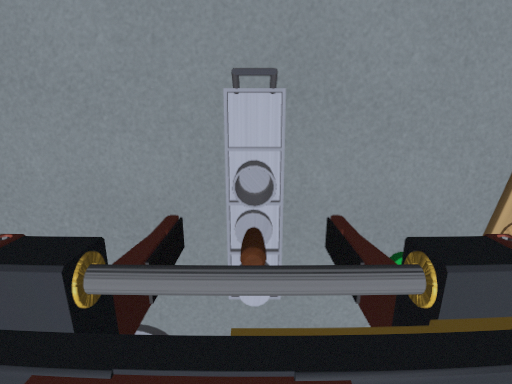

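The cup is in bay 2, with its rim at about (255,183) as predicted. Next is the knob tamper.

Request:
step_arm --rows '[[[-8,18,0,0,0,0.02],[-24,54,0,0,0,0.04],[-43,97,0,0,0,0.07],[-62,140,0,0,0,0.1],[-81,183,0,0,0,0.13],[-100,226,0,0,0,0.16],[-119,268,-2,0,0,0.19],[-137,309,-4,0,0,0.22],[-151,341,-4,0,0,0.25],[-158,356,-4,0,0,0.26],[-158,356,-4,0,0,0.26],[-158,356,-4,0,0,0.26],[-158,356,-4,0,0,0.26]]]'

```text
time_s: 35.02
tool_pos: [0.6534, 0.1749, 0.2169]
eef_rot: [0.0, 0.103, 0.995, -0.0]
wrist_force: [0.3, -0.6, 0.3]
grip_width: 0.0879
```

```bash
python3 -c "
from h import *
plan(pad(3),.061,WA)
o=manip.get_obs()
cv2.imwrite('pics/k_w.png',viewer.grab_frame('wrist')); print(proj('wrist',[[*pad(3),.1],[*pad(3),.036]],o))"
```

```text
t 35.02 pos [0.6534 0.1749 0.2169] w 0.0879 F [ 0.3 -0.6  0.3]  -> mm [  1.1   2.  155.9] turn [-0.001  0.    -0.002]
[[256.2243877  186.49562734]
 [255.82363722 174.91432962]]
```

View pics/k_w.png

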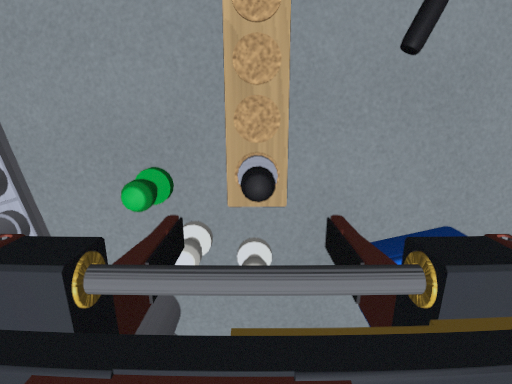

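The knob is at (258,183) against a predicted (256,186), about 2 mm off both ways. I shift by that and grip.

Request:
step_arm --rows '[[[0,2,25,0,0,0],[1,3,55,0,0,0],[3,4,85,0,0,0],[3,4,115,0,0,0],[3,4,138,0,0,0],[3,4,150,0,0,0],[3,4,156,0,0,0],[3,4,156,0,0,0],[3,4,156,0,0,0],[3,4,156,0,0,0]]]'

```text
time_s: 36.33
tool_pos: [0.6518, 0.1816, 0.0614]
eef_rot: [0.001, 0.102, 0.995, 0.0]
wrist_force: [-0.3, -0.6, -0.1]
grip_width: 0.0879
```

Request:
step_arm --rows '[[[0,0,0,0,0,0],[0,0,0,0,0,0],[0,0,0,0,0,0],[0,0,0,0,0,0],[0,0,0,0,0,0],[0,0,0,0,0,0],[0,0,0,0,0,0],[0,0,0,0,0,0]]]' --fingers 255 --squeeze 25

```text
time_s: 37.33
tool_pos: [0.6513, 0.1809, 0.0607]
eef_rot: [-0.0, 0.102, 0.995, -0.0]
wrist_force: [-0.6, -2.5, 1.0]
grip_width: 0.0371
```

Request:
step_arm --rows '[[[0,0,-5,0,0,0],[0,0,-15,0,0,0],[0,0,-40,0,0,0],[0,0,-75,0,0,0],[0,0,-110,0,0,0],[0,0,-130,0,0,0],[0,0,-135,0,0,0],[0,0,-135,0,0,0],[0,0,-135,0,0,0],[0,0,-135,0,0,0]]]'

```text
time_s: 38.58
tool_pos: [0.6508, 0.1813, 0.1944]
eef_rot: [-0.001, 0.102, 0.995, -0.0]
wrist_force: [0.3, 1.4, -3.5]
grip_width: 0.037
```

```bash
python3 -c "
from h import *
plan(bay(0),.197,SA)
cv2.imwrite('pics/k_s.png',viewer.grab_frame('side'))"
```

```text
t 38.58 pos [0.6508 0.1813 0.1944] w 0.037 F [ 0.3  1.4 -3.5]  -> mm [ 125.8 -405.3   -1.9] turn [-0.001 -0.002 -0.259]
```

View pics/k_s.png

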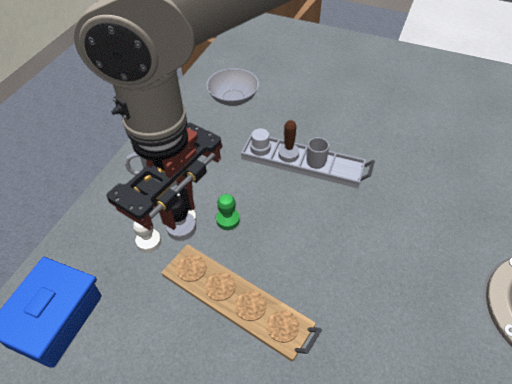

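The knob tamper is held and upright, and the other three stand in their bays. Carry it to bay 1.

Request:
step_arm --rows '[[[4,-12,0,0,0,-0.01],[12,-40,0,0,0,-0.03],[25,-80,0,0,0,-0.05],[38,-122,0,0,0,-0.08],[51,-164,0,0,0,-0.1],[64,-206,0,0,0,-0.13],[77,-248,0,0,0,-0.16],[90,-290,0,0,0,-0.18],[103,-332,0,0,0,-0.21],[115,-370,0,0,0,-0.24],[122,-394,0,0,0,-0.255],[126,-405,0,0,0,-0.26],[126,-405,0,0,0,-0.26],[126,-405,0,0,0,-0.26],[126,-405,0,0,0,-0.26],[126,-405,0,0,0,-0.26]]]'

```text
time_s: 40.62
tool_pos: [0.4463, -0.189, 0.1956]
eef_rot: [-0.0, -0.029, 1.0, 0.0]
wrist_force: [-0.8, -0.2, -2.6]
grip_width: 0.0371
```

```bash
python3 -c "
from h import *
plan(bay(0),.0537,SA)"
```

```text
t 40.62 pos [ 0.4463 -0.189   0.1956] w 0.0371 F [-0.8 -0.2 -2.6]  -> mm [  0.8  -1.1 141.9] turn [ 0.    -0.     0.002]
```

Request:
step_arm --rows '[[[0,-1,15,0,0,0],[0,-1,40,0,0,0],[1,-2,68,0,0,0],[1,-2,95,0,0,0],[1,-2,115,0,0,0],[1,-2,128,0,0,0],[1,-2,136,0,0,0],[1,-2,139,0,0,0],[1,-2,142,0,0,0],[1,-2,142,0,0,0],[1,-2,142,0,0,0],[1,-2,142,0,0,0]]]'

```text
time_s: 42.12
tool_pos: [0.4452, -0.1917, 0.0539]
eef_rot: [0.0, -0.028, 1.0, -0.0]
wrist_force: [0.6, -0.7, -2.8]
grip_width: 0.0372
```

Request:
step_arm --rows '[[[0,0,1,0,0,0],[0,0,2,0,0,0],[0,0,2,0,0,0],[0,0,2,0,0,0]]]'

```text
time_s: 42.62
tool_pos: [0.4457, -0.1919, 0.0524]
eef_rot: [0.001, -0.028, 1.0, -0.0]
wrist_force: [-1.6, 0.3, 5.8]
grip_width: 0.0373
```

Request:
step_arm --rows '[[[0,0,0,0,0,0],[0,0,0,0,0,0],[0,0,0,0,0,0],[0,0,0,0,0,0],[0,0,0,0,0,0],[0,0,0,0,0,0],[0,0,0,0,0,0]]]' --fingers 0

```text
time_s: 43.5
tool_pos: [0.4451, -0.1917, 0.0516]
eef_rot: [0.0, -0.028, 1.0, 0.0]
wrist_force: [-0.7, -0.7, 0.3]
grip_width: 0.0876
```

Request:
step_arm --rows '[[[0,0,-10,0,0,0],[0,0,-30,0,0,0],[0,0,-60,0,0,0],[0,0,-100,0,0,0],[0,0,-140,0,0,0],[0,0,-160,0,0,0],[0,60,-160,0,0,0],[0,115,-160,0,0,0],[0,170,-160,0,0,0],[0,220,-160,0,0,0],[0,250,-160,0,0,0],[0,260,-160,0,0,0],[0,260,-160,0,0,0],[0,260,-160,0,0,0]]]'

```text
time_s: 45.25
tool_pos: [0.4306, 0.0663, 0.2117]
eef_rot: [-0.0, -0.027, 1.0, -0.0]
wrist_force: [-0.4, -0.3, 0.7]
grip_width: 0.0873
```

Run:
```python
from h import *
t=np.linspace(0,2*np.pi,40)
hts=[.080,.058,.104,.048]; rad=[15,24.5,12,21]; fr=[16,0,16,18]; 
o=[]
for n,(x0,y0,x1,y1) in (("top",(300,140,390,310)),("side",(230,110,390,200))):
    im=viewer.grab_frame(n); k=3.4
    raw=cv2.resize(im[y0:y1,x0:x1],None,fx=k,fy=k,interpolation=cv2.INTER_CUBIC); a=raw.copy()
    for i in range(4):
        c=bay(i)
        for z,r,col in ((.012+fr[i]/1000,.025 if i!=1 else .022,(0,0,255)),(.012+hts[i],rad[i]/1000,(0,255,0))):
            q=((proj(n,np.c_[c[0]+r*np.cos(t),c[1]+r*np.sin(t),0*t+z])-[x0,y0])*k).astype(np.int32)
            cv2.polylines(a,[q.reshape(-1,1,2)],True,col,1,cv2.LINE_AA)
    cv2.imwrite(f"pics/z_{n}.png",np.hstack([raw,a]) if n=="top" else np.vstack([raw,a])[:600])
x=manip.get_obs();print(x["time_s"],x["tool_pos"],x["wrist_force"])
```

```text
45.35 [0.43056027 0.06655457 0.21165014] [-0.41264241 -0.01062206  0.08022905]
```

View pics/z_top.png

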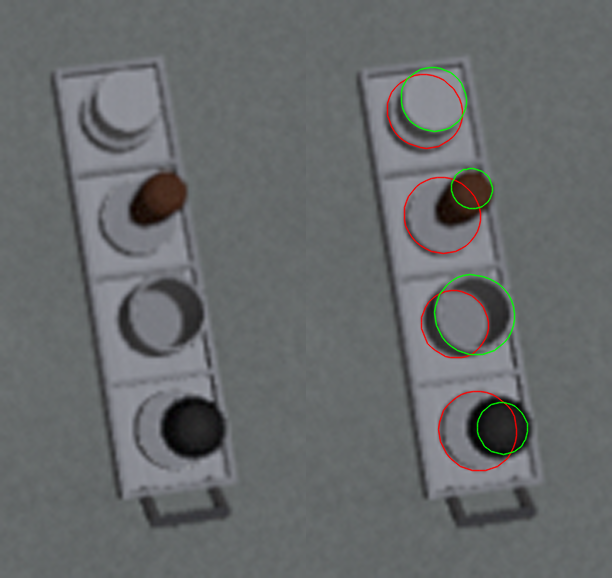

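View pics/z_side.png

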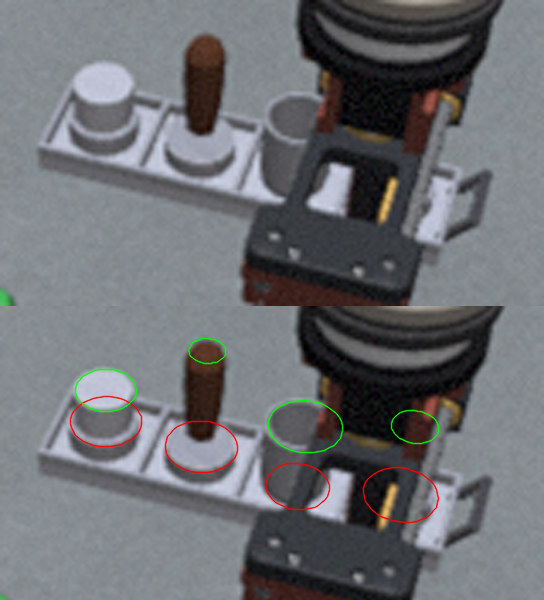

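All four stand upright on the floors of their bays and match the predicted outlines to about 2 mm. The gripper is clear, so I hand in.

```bash
python3 -c "
from workcell import manip
print(manip.finish_job())"
```

```text
the job is handed in; nothing more can be done
None
```

All four tools are in the steel rack in reverse order and the job was handed in at about 45 s; `finish_job` gives no verdict. Counted from the steel rack's loop handle:

| Bay | Tool |
|---|---|
| 1 | knob tamper |
| 2 | dosing cup |
| 3 | tall tamper |
| 4 | leveller |

- **Last checks:** the top view showed all four upright and within about 2 mm of where each should stand. The first three also matched the wrist view after placing. Wrist force was near zero and the gripper was open and well clear. The green and white look-alikes were not touched.
- **What disagreed or was not seen:** before gripping, the cup and knob tamper stood about 2–3 mm off their pad centres, and I corrected for that. In the last side view the arm hid bay 1 and part of bay 2, so the knob tamper's final place rests on the top view and the contact felt when I set it down.

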